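# Register the catch tray under the pasta extruder and set it to extrude

## Robot

A 6-joint arm with a two-finger parallel gripper is mounted at the origin on the work surface. World frame = base frame: x ahead of the robot, y to its left, z up, the work surface at z = 0. Lengths are in m, angles in rad, forces in N, time in s.
With the tool pointing down it reaches from about 0.275 to 1 m from the base axis. Payload 8.4 kg.
Tool frame: the origin (TCP) lies midway between the tips of the shut fingers; the grasp point (between the pads) lies ctrl.tcp_to_grasp behind it (ctrl.tcp_to_grasp is the distance from the TCP to the grasp point, in m); z points along the fingers, y is the direction in which the jaws open and shut (so a half turn about z gives the same grasp; the last joint's range is limited). The gripper opens to 85 mm and grips with 20 to 120 N. Pads are 22 mm wide; open, the fingers measure 114 mm over their backs; the gripper's body (76 mm by 85 mm) begins 54 mm behind the grasp point. The pads swing forward as they close: fully open they stand 13 mm farther back than shut.
Start: joints at [-1.296, 0.353, 1.633, -0, 1.155, -0.002], TCP at [0.171, -0.601, 0.231] pointing down, gripper open.
Joint ranges: [-2.63, 2.63], [-0.92, 2.1], [0.06, 2.66], [-1.3, 4.44], [0, 2.69], [-3.02, 3.02]. Speed limits (rad/s): [2.22, 2.22, 2.79, 3.14, 3.14, 3.14].

## Interface

Orientations are given as [roll, pitch, yaw] about the fixed x, y, z axes, in that order (R = Rz(yaw) Ry(pitch) Rx(roll)).
In Python, from plant import ctrl, eyes, job_done, spotter gives the robot as it stands.
- The arm moves only by the shell command python3 -m pendant 'ROWS' [FORCE]. ROWS is JSON, one flat list of numbers, 7 for each row, row after row: the shift along the world's x, y, z in m, then the turn, a rotation vector about the world's x, y, z in rad, then the finger opening in m, from 0 to 0.0854. In form: [dx, dy, dz, rx, ry, rz, gripper, dx, dy, dz, rx, ry, rz, gripper, ...]. A call has 1 to 8 rows; each row shifts and turns the commanded pose from where the row before left it; what a row does not reach is not made up. A row lasts 1/8 s, in which the tool goes at most 62.5 mm and 10.7 degrees, less where a joint would pass 70% of its speed; a pose out of reach is approached as far as the arm can. A call with a gripper value outside its range is refused whole. The fingers move at their own pace and stop on an object; FORCE is the grip in N (left out, the last holds). Time passes only in rows, so rows that do not move let the fingers close. It gives the time, the measured TCP pose, the force and the opening at its end, in the units of the state.
- ctrl.state(): the state, without advancing time (a new reading comes with each control period).
- eyes.read_camera(name): name is "scene" or "side" or "wrist"; returns a dict with "pixels" (384x512x3 uint8, red, green, blue), "intrinsics" (3x3 intrinsics, pixels), "rvec" (rotation vector, rad) and "tvec" (3), from world to camera coordinates, as OpenCV has them. Camera axes: x right, y down, z forward; pixel columns grow to the right and rows downward; lengths in m; the calibration is good to about 2 mm. The wrist camera is an equidistant fisheye: a pixel r from the principal point sees the ray r / f radians off the axis. A picture is of the moment at which its call begins. There is no depth.
- job_done(): hands the job in, once; it reports no verdict.
Trained networks look in a picture, given as the dict that the camera call returned (one of the last four; its "shot" number tells which), for a name from the list of things; names that differ only in an ending like _2 or _b are one class to them, and where a whole thing is asked for, a point or a joint stands for the part that bears it (a point fixed in the world has none). Each returns a list of dicts, best first, with "p" (0 to 1); they miss things now and then, are a little off and sometimes report something else, mostly with a low value. They report only what shows in the picture. A call takes as long as a camera call. They do not tell look-alikes from the thing itself.
- spotter.spot_in(picture, target): "centre" ([x, y, z] in m, in world coordinates, good to about 4 mm: the middle of the surface that is visible of it).
- spotter.masks_of(picture, target): "region" (384x512 bool, what is visible of it).
The state is a dict: "time": time; "joint_pos": joint angles; "joint_velocities": joint speeds; "effort": joint torques, N m; "tcp_pos": TCP position; "eef_rot": TCP orientation; "contact_force": force on the tool from outside, world axes, zero at the start; "wrist_torque": the same for the moment, N m; "grip_width": finger opening in m.
Only numpy, scipy, OpenCV 4.12 (cv2) and the standard library are available. Lean on these libraries where they do the work, as an engineer would, in place of code of your own. Each camera call takes 0.05 s, during which the arm holds its last target.

## Task

Get the pasta extruder ready to run. Slide the beechwood tray along the counter, without lifting it, in under the outlet until its short end sits flush against both black rubber bumpers and its long side sits flush along the metal guide rail; then turn the selector knob on the sloped panel until its pointer is at the orange mark. Leave the dies, jar, spoon, mug and shaker standing where they are.

Things in the scene. Friction and masses are not known exactly. Their poses are not given: they have to be found in the camera images.
- extruder: White plastic pasta extruder, fixed, 280 deep (x), 200 wide (y), 306 high. Origin on the counter below the middle of its front face (plane x = 0); x points into the machine, its front looks to -x, z up. Sloped panel from x = 0, z = 195 up to x = 85, z = 266, its normal leaning 40 degrees from vertical to -x. Flat top at z = 266; clear lid on it from x = 100 back, to 306
- bumpers (a point): Midpoint between the faces of two black rubber bumpers at the foot of the extruder's front, 15 above the counter, extruder's axes. The stop faces look to -x and lie in the plane of this point; each is 22 wide and 20 high, centred 40 to either side in y
- rail (a point): On the inner (stop) face of the aluminium tray guide rail, on the counter, mid length (x = -72, y = +60 in the extruder's frame and axes). The face looks to -y; rail 22 high, 10 thick, reaches 78 either way in x, then at its -x end flares outward 33 more. A bracket 62 high, 30 wide stands outside it at the body. The other side of the bay is open
- outlet (a point): Centre of the outlet's face with its bronze die (x = -85, y = 0, z = 145 in the extruder's frame and axes). A round ring nut of radius 45 (lugs 49) and a barrel run back from here to the machine's front; they overhang the tray bay, with 96 clear above the counter
- bay (a point): Point on the counter where the centre of the tray's underside belongs when its end touches both bumpers and its side touches the rail: x = -100, y = 0 in the extruder's frame, with the extruder's axes
- tray: Loose beechwood tray, 180 long (x), 120 wide (y), 30 high, open on top, walls and floor 8 thick, 0.16 to 0.28 kg. Origin at the centre of its underside, z up; it lies flat in front of the extruder, +x end roughly towards the bumpers, turned by up to about 26 degrees. It is the same either way round
- selector (a joint): Selector knob angle in rad: 0 at the white mark, 0.6 at the blue mark, 1.2 at the orange mark, end stop at 1.5; grows clockwise as seen looking at the panel. Starts between 0 and 0.3. Stays where it is left; turning takes about 0.05 N m
- selector_grip (a point): On the knob's axis at the height to grip, 32 above the sloped panel. z points out of the panel along the axis, x to the pointer end of the grip bar (orange line), y across the bar; these turn with the knob. Bar 48 long, 14 wide, top 8 above this point, on a disc of radius 25 whose top is 20 below it. Round marks 42 from the axis: white, blue, orange from left to right facing the panel
- die_low: Lowest of a stack of three bronze-coloured dies, 68 across and 18 thick; origin at the centre of its underside. Bystander
- die_mid: Middle die of the stack, same size. Bystander
- die_top: Top die of the stack, same size. Bystander
- jar: Glass storage jar with steel twist cap, 90 across, 160 high; origin at the centre of its underside. Bystander
- spoon: Steel tablespoon lying on the counter, 170 long, 42 wide, 9 high, bowl to its +x; origin near its middle on the counter. Bystander
- mug: Blue mug, 80 across, 92 high, handle to its +y; origin at the centre of its underside. Bystander
- shaker: Steel flour shaker, 66 across, 102 high; origin at the centre of its underside. Bystander
Things that resemble listed ones, but are neither listed nor needed, are in the scene too. Of the things that look like the tray, the smaller one is meant.

How it is judged:
On the way, in this order (a step that is already met when the one before it is completed fails the run):
1. the tray is home in the bay: against both bumpers and along the rail, with the knob not yet turned to the orange mark (x of tray in the frame of bay above -0.003 m and y of tray in the frame of bay above -0.003 m and angle between the x axis of tray and the x axis of extruder, either way round below 0.03 rad and height (world z) of tray below 0.003 m), for 0.3 s.
2. the selector points at the orange mark (value of joint selector between 1.05 and 1.35 rad), for 0.2 s.
At the end, for the whole second after the job is handed in: Tray flat on the counter, at rest, centre within 3 mm of the bay point each way and square within 0.03 rad: against both bumpers and along the rail. Selector at the orange mark (1.2 rad, 0.15 either way). Dies, jar, spoon, mug and shaker within 25 mm of where they were (all of step 1 and all of step 2 and x of tray in the frame of bay below 0.003 m and y of tray in the frame of bay below 0.003 m and linear speed of tray below 0.01 m/s); the robot touches nothing.
It fails at once if the tray is lifted more than 40 mm off the counter (height (world z) of tray above 0.04 m).
It fails at once if a bystander (die, jar, spoon, mug or shaker) is moved more than 25 mm (distance of any of die_low, die_mid, die_top, jar, spoon, mug, shaker from where it was at the start of the episode above 0.025 m).
It also fails if it takes over 72 s, if anything falls off the work surface, if the arm or the gripper's body presses on something with over 40 N, if the wrist force passes 120 N, or if a joint passes its speed limit or range.

## Working session

There is one attempt and no reset: what is moved stays moved. The work goes in short steps, Python scripts to look and compute and a shell command to move; the robot and the scene stay as the last step left them, time stands still between calls to the robot, and variables do not carry over. Pictures are saved under pics/ and viewed, and the job is handed in when it is done.

```bash
ls; mkdir -p pics; python3 - <<'E'
from plant import ctrl, eyes, spotter
import cv2
print(ctrl.state(), ctrl.tcp_to_grasp)
for n in ["scene","side","wrist"]:
    p=eyes.read_camera(n); cv2.imwrite(f"pics/a_{n}.png",p["pixels"][:,:,::-1])
    print(n,p["intrinsics"],p["rvec"],p["tvec"])
    if n!="wrist":
        for t in ["tray","extruder","selector","rail","bumpers","die_top","jar","spoon","mug","shaker"]:
            try:
                print(t,[(round(d["p"],2),[round(float(x),3) for x in d["centre"]]) for d in spotter.spot_in(p,t)][:4])
            except Exception as e: print(t,e)
E
```

```text
pics
{'time': 0.0, 'joint_pos': array([-1.29641075e+00,  3.53631912e-01,  1.63413298e+00,  7.34695415e-06,
        1.15516944e+00, -2.41811898e-03]), 'joint_velocities': array([ 0.00153104, -0.00121176,  0.00059072,  0.0020458 , -0.00087857,
       -0.00017817]), 'effort': array([ 2.02192918e-03, -6.05242467e+01, -3.42078459e+01, -5.23826964e-05,
        9.39732447e-03, -5.00582274e-06]), 'tcp_pos': array([ 0.17066711, -0.60076448,  0.2305723 ]), 'eef_rot': array([-3.14025100e+00, -9.96178426e-06,  2.76800715e-01]), 'contact_force': array([-0.3917204 ,  0.44221364,  0.28470066]), 'wrist_torque': array([-0.06160326,  0.00951246, -0.02480693]), 'grip_width': 0.08510914303363801} 0.0187
scene [[487.98961103   0.         251.75344029]
 [  0.         487.98961103 192.42769292]
 [  0.           0.           1.        ]] [ 0.59943419 -2.93896848  0.62565311] [0.52300322 0.19825556 1.518996  ]
tray [(0.94, [0.554, 0.191, 0.008]), (0.64, [0.276, 0.275, 0.009])]
extruder []
selector [(0.49, [0.594, -0.136, 0.248])]
rail [(0.55, [0.584, -0.176, 0.25])]
bumpers [(0.92, [0.581, -0.179, 0.247])]
d
[... 536 characters left out ...]
.49, [0.589, -0.131, 0.249])]
selector [(0.51, [0.594, -0.133, 0.25])]
rail [(0.65, [0.776, 0.083, 0.068]), (0.43, [0.55, 0.196, 0.009])]
bumpers [(0.8, [0.55, -0.159, 0.193])]
die_top [(0.56, [0.412, -0.203, 0.052])]
jar [(0.87, [0.606, 0.475, 0.123]), (0.69, [0.403, -0.192, 0.026])]
spoon [(0.62, [0.424, -0.046, 0.005]), (0.58, [0.606, 0.475, 0.118])]
mug [(0.75, [0.459, 0.483, 0.05]), (0.37, [0.554, 0.195, 0.011])]
shaker [(0.82, [0.775, 0.08, 0.068]), (0.26, [0.551, -0.159, 0.194])]
wrist [[297.31863964   0.         258.48435259]
 [  0.         297.31863964 193.5367033 ]
 [  0.           0.           1.        ]] [-2.2837229   1.72484749  0.28836717] [-0.62507448 -0.04146804  0.37997734]
```

View pics/a_scene.png

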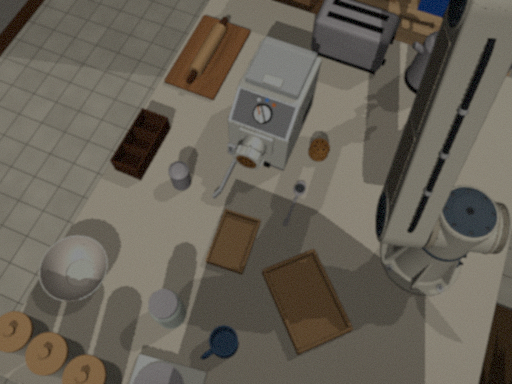

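View pics/a_side.png

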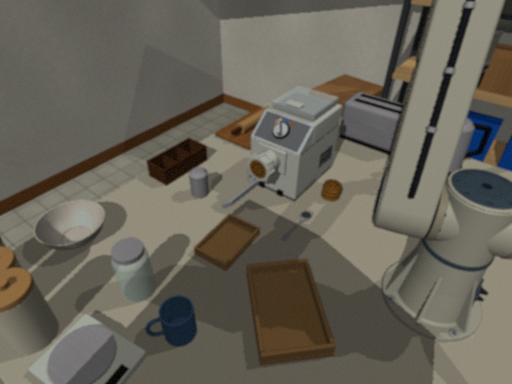

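View pics/a_wrist.png

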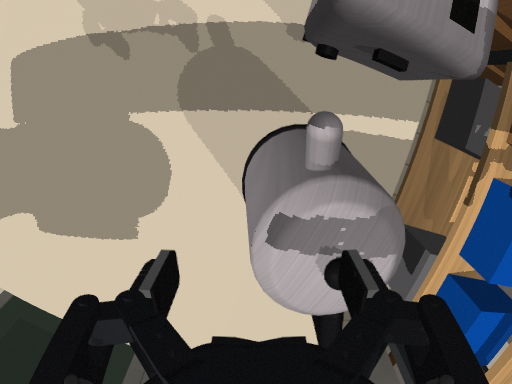

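The small tray is at scene pixel (233,240), with the larger look-alike at (306,300). The extruder is around (270,110), with its front towards +y, and the rail runs from about (237,160) to (216,195). I'll enlarge crops to fit the extruder pose.

```bash
python3 - <<'E'
import cv2
a=cv2.imread("pics/a_scene.png")[30:230,190:350]; cv2.imwrite("pics/b_scene.png",cv2.resize(a,None,fx=3,fy=3,interpolation=cv2.INTER_CUBIC)[:600])
a=cv2.imread("pics/a_side.png")[80:280,185:355]; cv2.imwrite("pics/b_side.png",cv2.resize(a,None,fx=3,fy=3,interpolation=cv2.INTER_CUBIC)[:600])
E
```

```text
(no output)
```

View pics/b_scene.png

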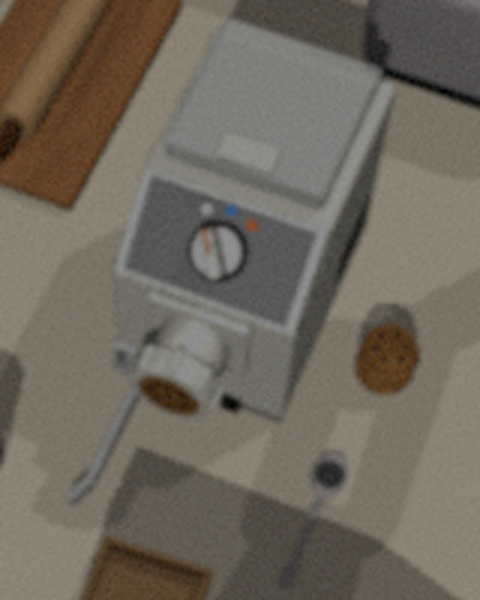

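View pics/b_side.png

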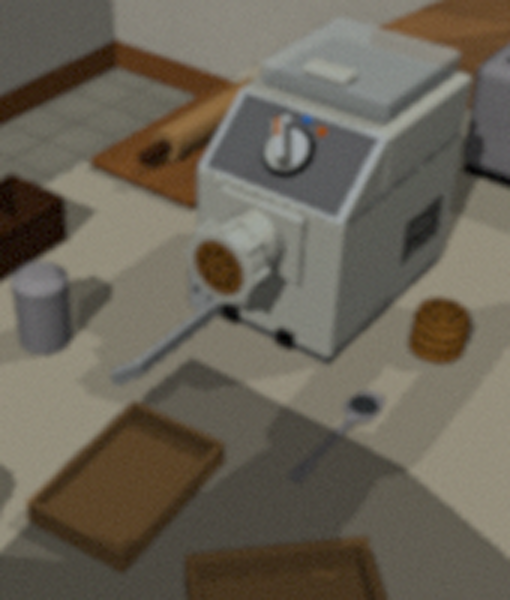

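```bash
cat > h.py <<'E'
import numpy as np, cv2
from scipy.optimize import least_squares, minimize
from scipy.spatial.transform import Rotation as R
def proj(p,X,fish=False):
    X=np.atleast_2d(X).astype(float)
    c=X@cv2.Rodrigues(np.array(p["rvec"],float))[0].T+np.array(p["tvec"]).ravel()
    K=p["intrinsics"]
    if fish:
        r=np.hypot(c[:,0],c[:,1]); th=np.arctan2(r,c[:,2]); d=c[:,:2]/np.maximum(r,1e-9)[:,None]*th[:,None]
    else: d=c[:,:2]/c[:,2:]
    return d*[K[0,0],K[1,1]]+[K[0,2],K[1,2]]
def ray(p,uv,fish=False):
    K=p["intrinsics"]; d=(np.atleast_2d(uv)-[K[0,2],K[1,2]])/[K[0,0],K[1,1]]
    if fish:
        th=np.hypot(d[:,0],d[:,1]); v=np.c_[d/np.maximum(th,1e-9)[:,None]*np.sin(th)[:,None],np.cos(th)]
    else: v=np.c_[d,np.ones(len(d))]
    Rm=cv2.Rodrigues(np.array(p["rvec"],float))[0]
    return (-Rm.T@np.array(p["tvec"]).ravel()), v@Rm
def onz(p,uv,z,fish=False):
    o,v=ray(p,uv,fish); return o+v*((z-o[2])/v[:,2])[:,None]
def T(q,P):
    P=np.atleast_2d(P).astype(float); c,s=np.cos(q[2]),np.sin(q[2])
    return np.c_[q[0]+c*P[:,0]-s*P[:,1],q[1]+s*P[:,0]+c*P[:,1],P[:,2]]
def save(p,name,pts=None):
    im=p["pixels"][:,:,::-1].copy(); cv2.imwrite(f"pics/{name}.png",im)
E
cat > fit1.py <<'E'
from h import *
from plant import eyes, spotter
S=eyes.read_camera("scene"); D=eyes.read_camera("side")
up=lambda u,o:(np.array(u,float)+.5)/3-.5+o
M=np.array([[0,100,195],[0,-100,195],[85,100,266],[85,-100,266],[0,-100,0],[-85,0,145]])/1000
us=up([[118,270],[290,330],[150,175],[324,232],[281,417],[169,393]],[190,30])
ud=up([[203,168],[335,220],[243,92],[388,140],[332,358],[219,267]],[185,80])
f=lambda q:np.r_[proj(S,T(q,M))-us,proj(D,T(q,M))-ud].ravel()
r=least_squares(f,[0.57,-0.1,-1.8],loss="soft_l1")
print(r.x,np.round(f(r.x).reshape(-1,2),1).tolist())
q=r.x; print("bay",T(q,[-.1,0,0]))
# tray
box=np.array([[a,b,c] for a in(-.09,.09) for b in(-.06,.06) for c in(0,.03)])
ms=[]
for p in(S,D):
    for d in spotter.masks_of(p,"tray"):
        m=d["region"]; v,u=np.nonzero(m); c=onz(p,[[u.mean(),v.mean()]],.01)[0]
        print(d["p"],m.sum(),c)
        if np.hypot(*(c[:2]-[.553,.192]))<.03: ms.append((p,m)); break
def cost(t):
    e=0
    for p,m in ms:
        h=cv2.convexHull(proj(p,T(t,box)).astype(np.float32))[:,0]
        im=np.zeros((384,512),np.uint8); cv2.fillConvexPoly(im,np.round(h*16).astype(np.int32),255,cv2.LINE_AA,4)
        e+=np.abs(im/255.-m).sum()
    return e
best=min((minimize(cost,[.553,.192,y0],method="Nelder-Mead",options=dict(initial_simplex=[[.553,.192,y0],[.563,.192,y0],[.553,.202,y0],[.553,.192,y0+.1]])) for y0 in(-2.1,-1.9,-1.7,-1.5)),key=lambda z:z.fun)
print("tray",best.x,best.fun,[m.sum() for _,m in ms])
np.save("est.npy",np.array([q,best.x]))
for p,n in((S,"c_scene"),(D,"c_side")):
    im=cv2.resize(p["pixels"][:,:,::-1],None,fx=3,fy=3,interpolation=cv2.INTER_CUBIC)
    dr=lambda P,col:cv2.polylines(im,[np.round((proj(p,P)+.5)*3-.5).astype(np.int32)],False,col,1,cv2.LINE_AA)
    for z in(0,.03): dr(T(best.x,[[.09,.06,z],[.09,-.06,z],[-.09,-.06,z],[-.09,.06,z],[.09,.06,z]]),(0,255,0))
    dr(T(q,M[[0,1,3,2,0]]),(0,0,255)); dr(T(q,[[0,.1,0],[0,-.1,0]]),(0,0,255))
    dr(T(q,[[-.15,.06,.022],[.006,.06,.022]]),(255,255,0)); dr(T(q,[[-.19,.06,0],[-.19,-.06,0],[-.01,-.06,0],[-.01,.06,0],[-.19,.06,0]]),(255,0,255))
    o=np.array([190,30] if n=="c_scene" else [185,80])*3
    cv2.imwrite(f"pics/{n}.png",im[o[1]:o[1]+600,o[0]:o[0]+ 510][:750])
E
python3 fit1.py
```

```text
[ 0.59669322 -0.1100947  -1.57916934] [[-1.5, -0.7], [2.1, 2.2], [-1.2, -4.2], [3.3, -0.5], [0.8, 2.3], [0.4, 0.2], [-2.7, -1.2], [2.1, 1.4], [-0.7, -3.3], [0.7, -1.8], [-1.6, 1.9], [-0.5, -0.8]]
bay [[ 0.59753051 -0.0100982   0.        ]]
0.86 5572 [0.27817138 0.27164672 0.01      ]
0.62 2198 [0.55340166 0.18870981 0.01      ]
0.95 2088 [0.5487973  0.19058269 0.01      ]
tray [ 0.55080525  0.18560181 -1.49147124] 436.15294117647056 [np.int64(2198), np.int64(2088)]
```

View pics/c_scene.png

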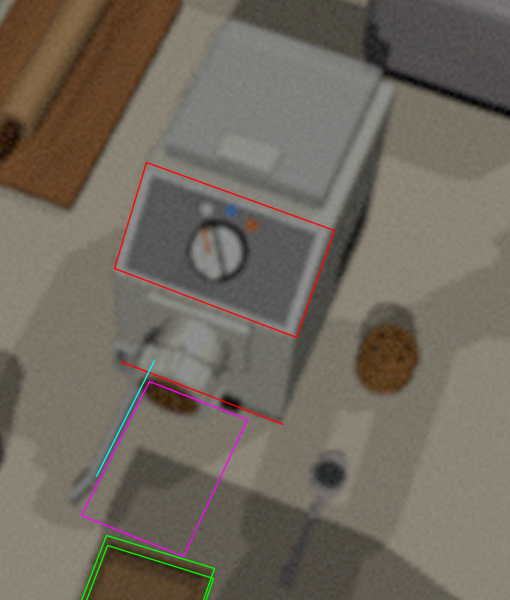

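View pics/c_side.png

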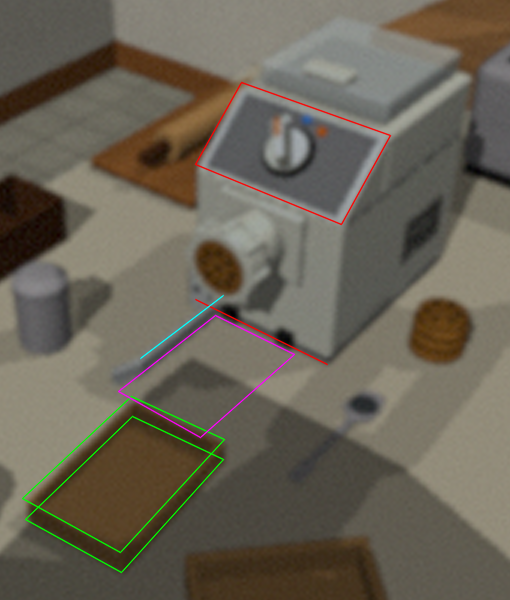

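Both overlays are close but 1–3 px off: the extruder fit sits slightly to the right, and the tray box is 2–3 px high. A closer wrist view should fix that, so I'll move over the bay.

```bash
python3 - <<'E'
from h import *
from plant import eyes, ctrl
p=eyes.read_camera("wrist"); s=ctrl.state()
Rm=cv2.Rodrigues(np.array(p["rvec"]))[0]; c=-Rm.T@np.array(p["tvec"]).ravel()
Rt=R.from_euler("xyz",s["eef_rot"]).as_matrix()
print(c, "cam in tool",Rt.T@(c-s["tcp_pos"]), "cam axes in tool\n",np.round(Rt.T@Rm.T,3))
E
python3 -m pendant '[0,0,0.06,0,0,-0.1,0.085, 0,0,0.06,0,0,-0.1,0.085, 0.02,0.04,0.04,0,0,-0.08,0.085, 0.03,0.05,0.03,0,0,0,0.085, 0.03,0.05,0.02,0,0,0,0.085, 0.03,0.05,0,0,0,0,0.085, 0.03,0.05,0,0,0,0,0.085, 0.03,0.05,0,0,0,0,0.085]'
python3 -m pendant '[0.03,0.05,0,0,0,0,0.085, 0.03,0.05,0,0,0,0,0.085, 0.03,0.05,0,0,0,0,0.085, 0.03,0.05,0,0,0,0,0.085, 0.03,0.05,0,0,0,0,0.085, 0.03,0.05,0,0,0,0,0.085, 0.02,0.04,0,0,0,0,0.085, 0.02,0.04,0,0,0,0,0.085]'
```

```text
[ 0.25249663 -0.577749    0.37318812] cam in tool [ 0.08500443 -0.00025627 -0.14194047] cam axes in tool
 [[ 0.    -0.945 -0.326]
 [ 1.     0.     0.001]
 [-0.001 -0.326  0.945]]
time: 2.4
tcp_pos: [0.34, -0.3118, 0.4401]
eef_rot: [3.141, -0.001, -0.004]
contact_force: [0.9, -0.8, 0.5]
grip_width: 0.0848
time: 3.4
tcp_pos: [0.5599, 0.0681, 0.4398]
eef_rot: [3.141, -0.0, -0.003]
contact_force: [0.4, 0.6, 0.0]
grip_width: 0.0851
```

```bash
python3 - <<'E'
from h import *
from plant import eyes, ctrl
p=eyes.read_camera("wrist"); save(p,"d_wrist")
q,t=np.load("est.npy")
im=cv2.resize(p["pixels"][:,:,::-1],None,fx=1.5,fy=1.5,interpolation=cv2.INTER_CUBIC)
cv2.imwrite("pics/d2_wrist.png",im)
import pickle; pickle.dump(p,open("d.pkl","wb"))
E
```

```text
(no output)
```

View pics/d2_wrist.png

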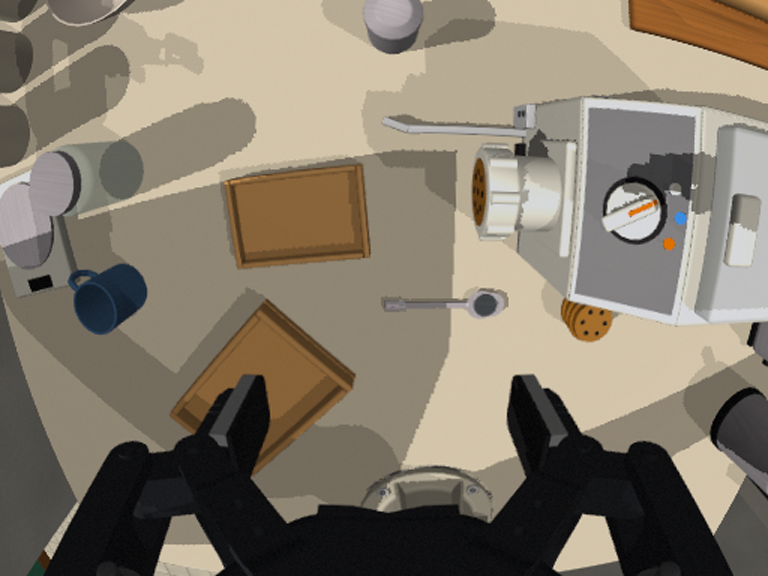

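The wrist view is clear. The tray corners are at about (224,182), (362,163), (369,257) and (240,267), the rail runs from (385,120) to (525,132), and the knob is at (635,210) with its pointer up-right. I'll zoom in for exact points.

```bash
python3 - <<'E'
from h import *
im=cv2.imread("pics/d_wrist.png")
def c(x0,y0,w,h,f,n):
    cv2.imwrite(f"pics/{n}.png",cv2.resize(im[y0:y0+h,x0:x0+w],None,fx=f,fy=f,interpolation=cv2.INTER_CUBIC))
c(250,60,130,90,6,"e_rail"); c(140,100,120,90,6,"e_tray"); c(340,55,160,170,3.5,"e_ext")
E
```

```text
(no output)
```

View pics/e_rail.png

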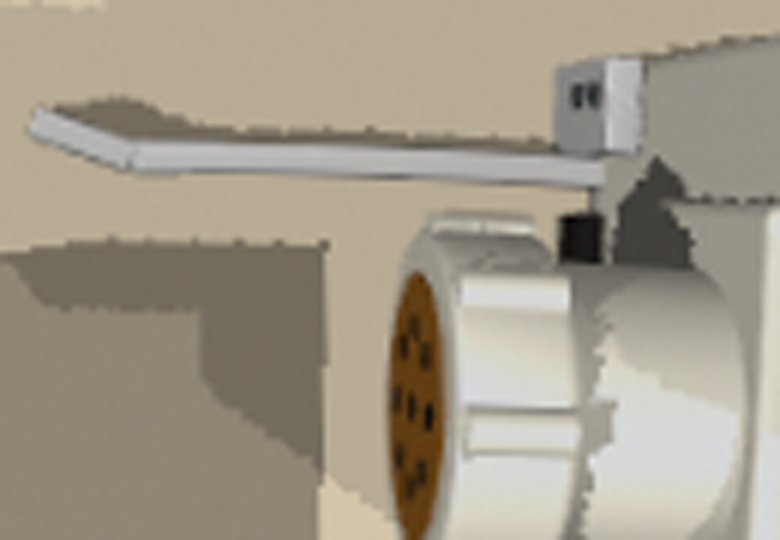

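View pics/e_tray.png

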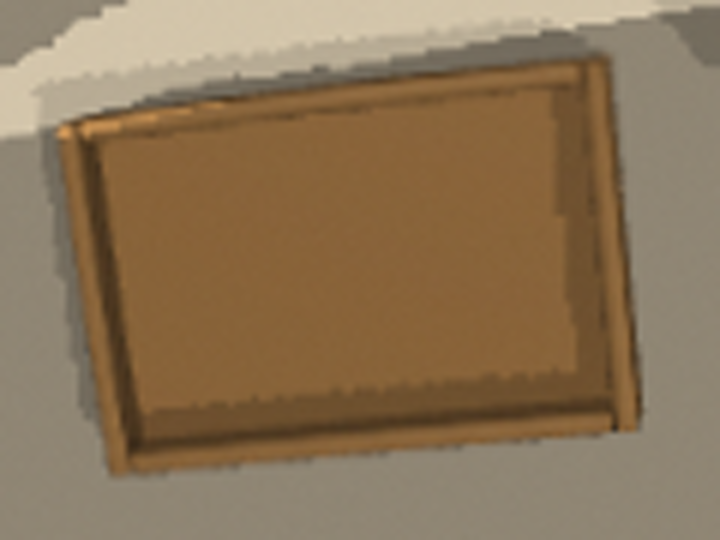

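View pics/e_ext.png

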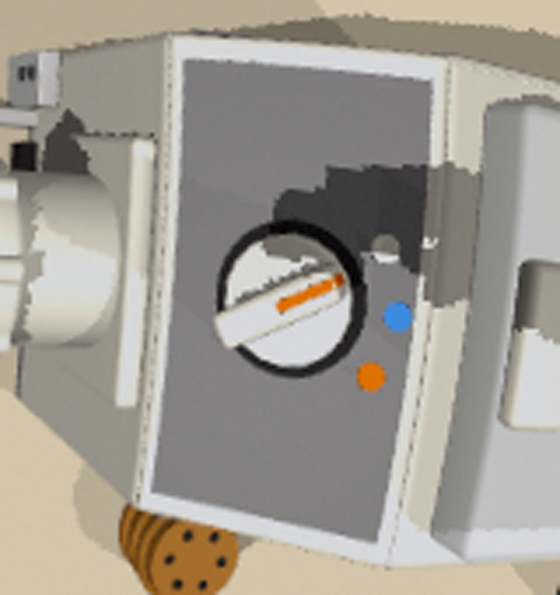

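```bash
cat > fit2.py <<'E'
from h import *
import pickle
p=pickle.load(open("d.pkl","rb"))
up=lambda u,f,o:(np.array(u,float)+.5)/f-.5+o
# tray
tc=np.array([[-.09,.06,.03],[.09,.06,.03],[.09,-.06,.03],[-.09,-.06,.03]])
ut=up([[58,130],[608,57],[640,430],[112,473]],6,[140,100])
f=lambda t:(proj(p,T(t,tc),True)-ut).ravel()
rt=least_squares(f,[.55,.19,-1.5]); print("tray",rt.x,np.round(f(rt.x),1))
# ext
c,s=85/np.hypot(85,71),71/np.hypot(85,71); U=np.array([c,0,s]); N=np.array([-s,0,c])
def marks(d): 
    c0=np.array([0,0,.195])+d*U
    return [c0+.042*(np.cos(a)*U+np.sin(a)*np.array([0,-1,0])) for a in(-.6,0,.6)]
M=np.array([[0,100,195],[0,-100,195],[85,-100,266],[85,100,266],[-85,0,145],[-150,60,22]])/1000
ue=np.r_[up([[172,36],[137,503],[388,566],[450,60]],3.5,[340,55]),up([[417,405],[130,170]],6,[250,60]),up([[386,248],[398,317],[371,377]],3.5,[340,55])]
rl=up([[250,174],[400,179],[580,186]],6,[250,60])
def g(q):
    e=proj(p,T(q,np.r_[M,marks(q[3])]),True)-ue
    L=proj(p,T(q,[[-.15,.06,.022],[0,.06,.022]]),True); d=L[1]-L[0]; n=np.array([-d[1],d[0]])/np.hypot(*d)
    return np.r_[e.ravel(),(rl-L[0])@n]
re=least_squares(g,[.59,-.11,-1.58,.05],loss="soft_l1"); q=re.x
print("ext",q); e=g(q); print(np.round(e[:18].reshape(-1,2),1).tolist(),np.round(e[18:],1))
print("bay",T(q,[-.1,0,0]))
r=np.array([0,0,.195])+q[3]*U+.032*N; print("grip pt",r,T(q,r))
np.save("est2.npy",np.r_[q,rt.x])
im=p["pixels"][:,:,::-1]; im=cv2.resize(im,None,fx=4,fy=4,interpolation=cv2.INTER_CUBIC)
dr=lambda P,col:cv2.polylines(im,[np.round((proj(p,P,True)+.5)*4-.5).astype(np.int32)],False,col,1,cv2.LINE_AA)
dr(T(q,M[[0,1,2,3,0]]),(0,0,255)); dr(T(q,[[-.15,.06,.022],[0,.06,.022]]),(255,255,0));dr(T(q,[[-.19,.06,.0],[-.19,-.06,0],[-.01,-.06,0],[-.01,.06,0],[-.19,.06,0]]),(255,0,255))
for z in(0,.03): dr(T(rt.x,np.c_[tc[[0,1,2,3,0],:2],np.full(5,z)]),(0,255,0))
cv2.imwrite("pics/f.png",cv2.resize(im[220:900,560:1960],None,fx=.57,fy=.57,interpolation=cv2.INTER_AREA))
E
python3 fit2.py
```

```text
tray [ 0.55194125  0.18502208 -1.49143873] [-0.5 -1.1  0.1 -0.2  0.6  0.3 -0.2  1. ]
ext [ 0.5981588  -0.10757539 -1.56869547  0.05507161]
[[-0.4, -2.5], [-0.6, 3.4], [-0.3, 2.8], [0.6, -2.8], [0.4, 0.3], [0.9, 0.0], [0.0, 0.4], [-0.0, -0.3], [0.1, -0.6]] [-0.1 -0.2 -0.1]
bay [[ 0.59794872 -0.00757561  0.        ]]
grip pt [0.02175209 0.         0.25486425] [[ 0.5982045  -0.12932743  0.25486425]]
```

View pics/f.png

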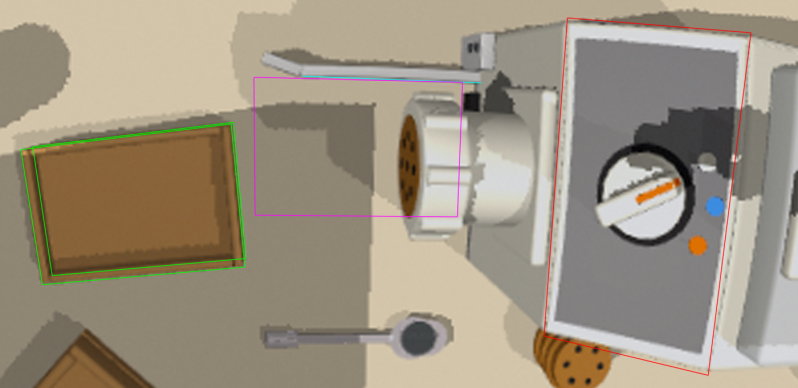

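The fit is good: residuals are about 0.5 px, and the panel corners are off symmetrically because the frame is a bit narrower than the body. The bay is at (0.598, −0.008) with yaw −1.569. The tray is at (0.552, 0.185) with yaw −1.491. I'll grip the middle of its far end wall at (0.545, 0.271).

```bash
python3 -m pendant '[-0.004,0.05,-0.03,0,0,0.04,0.06, -0.004,0.05,-0.04,0,0,0.043,0.06, -0.004,0.05,-0.04,0,0,0,0.06, -0.003,0.053,-0.04,0,0,0,0.06, 0,0,-0.05,0,0,0,0.06, 0,0,-0.05,0,0,0,0.06, 0,0,-0.05,0,0,0,0.06, 0,0,-0.03,0,0,0,0.06]' 30
python3 - <<'E'
from h import *
from plant import eyes, ctrl
print(ctrl.state()["tcp_pos"],ctrl.state()["eef_rot"])
p=eyes.read_camera("wrist"); save(p,"g_wrist")
E
```

```text
time: 4.45
tcp_pos: [0.5436, 0.263, 0.1118]
eef_rot: [3.141, 0.003, 0.08]
contact_force: [-0.1, 0.2, -0.4]
grip_width: 0.0599
[0.5435669  0.26299098 0.11176193] [3.14056126e+00 2.64935873e-03 7.99020219e-02]
```

View pics/g_wrist.png

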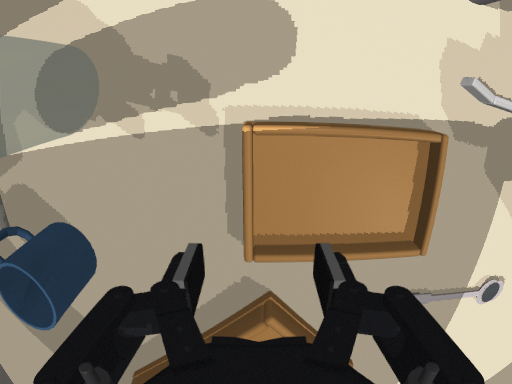

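```bash
python3 - <<'E'
from h import *
from plant import eyes, ctrl
p=eyes.read_camera("wrist")
print(ctrl.state()["tcp_pos"])
print(onz(p,[[244,124],[447,134],[427,256],[246,262]],.03,True).round(4))
print(proj(p,T(np.load("est2.npy")[4:],[[-.09,.06,.03],[.09,.06,.03],[.09,-.06,.03],[-.09,-.06,.03],[-.086,0,.03]]),True).round(1))
E
```

```text
[0.54252474 0.2624519  0.11096398]
[[0.6037 0.2779 0.03  ]
 [0.617  0.1063 0.03  ]
 [0.4986 0.0927 0.03  ]
 [0.4865 0.2687 0.03  ]]
[[242.  122.7]
 [452.7 133. ]
 [428.9 255.4]
 [244.4 263.3]
 [248.1 199. ]]
```

```bash
python3 -m pendant '[0.0025,0.009,-0.03,0,0,0,0.06, 0,0,-0.03,0,0,0,0.06, 0,0,0,0,0,0,0.06]'
```

```text
time: 4.92
tcp_pos: [0.5466, 0.2723, 0.0539]
eef_rot: [3.141, 0.002, 0.08]
contact_force: [0.6, 0.4, -0.5]
grip_width: 0.0599
```

```bash
python3 -m pendant '[-0.001,-0.001,-0.02,0,0,0,0.06, 0,0,-0.020,0,0,0,0.06, 0,0,0,0,0,0,0.0]' 30;  python3 -m pendant '[0,0,0,0,0,0,0,0,0,0,0,0,0,0,0,0,0,0,0,0,0]'
python3 - <<'E'
from h import *
from plant import eyes, ctrl
p=eyes.read_camera("wrist"); save(p,"i_wrist")
print(ctrl.state()["contact_force"])
E
```

```text
time: 5.3
tcp_pos: [0.5458, 0.2714, 0.0139]
eef_rot: [3.141, 0.001, 0.08]
contact_force: [-0.5, -0.2, 0.3]
grip_width: 0.0429
time: 5.68
tcp_pos: [0.5469, 0.272, 0.0153]
eef_rot: [-3.141, -0.001, 0.08]
contact_force: [-0.1, 0.2, 6.4]
grip_width: 0.0073
[-0.37860258  0.17458651  6.38658484]
```

View pics/i_wrist.png

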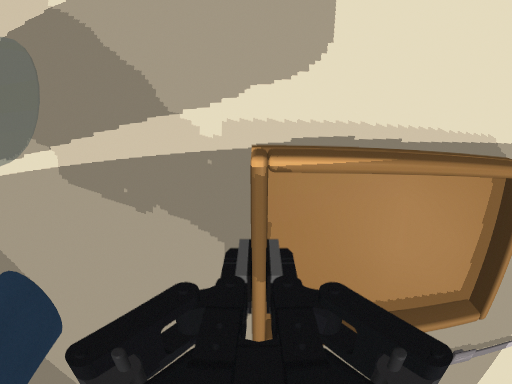

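The wall is gripped at 7.3 mm, with the tips pressing down about 6 N. I'll ease up 1 mm and slide the tray to just short of the rail and bumpers, squaring it on the way.

```bash
python3 -m pendant '[0.003,-0.008,0.001,0,0,-0.005,0, 0.006,-0.023,0,0,0,-0.012,0, 0.006,-0.025,0,0,0,-0.012,0, 0.006,-0.025,0,0,0,-0.012,0, 0.006,-0.025,0,0,0,-0.012,0, 0.006,-0.025,0,0,0,-0.012,0, 0.006,-0.025,0,0,0,-0.012,0, 0.005,-0.014,0,0,0,-0.001,0]'
python3 - <<'E'
from h import *
from plant import eyes, ctrl
p=eyes.read_camera("wrist"); save(p,"j_wrist")
s=ctrl.state();print(s["contact_force"],s["tcp_pos"],s["eef_rot"])
p=eyes.read_camera("side"); im=p["pixels"][:,:,::-1][80:280,185:355]; cv2.imwrite("pics/j_side.png",cv2.resize(im,None,fx=3,fy=3,interpolation=cv2.INTER_CUBIC))
E
```

```text
time: 6.72
tcp_pos: [0.5903, 0.1003, 0.0153]
eef_rot: [3.142, 0.0, 0.001]
contact_force: [-0.2, 0.8, -0.9]
grip_width: 0.0073
[ 0.69868115 -1.53586111 -0.15475327] [0.59097573 0.09929651 0.01533972] [ 3.14109940e+00 -2.13396413e-04  7.72552622e-04]
```

View pics/j_wrist.png

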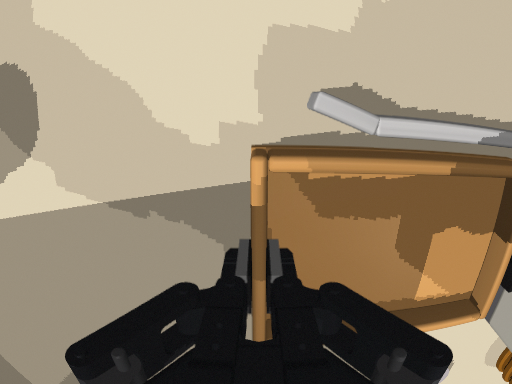

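View pics/j_side.png

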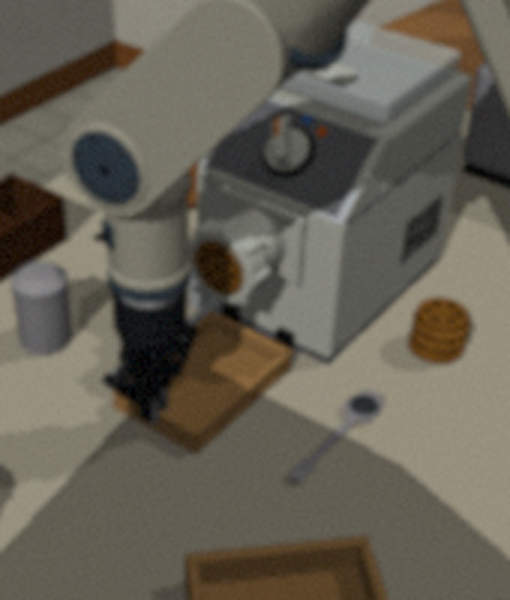

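```bash
python3 -m pendant '[0,-0.008,0,0,0,0.001,0, 0,-0.008,0,0,0,0,0, 0,-0.002,0,0,0,0,0, 0,0,0,0,0,0,0]'; python3 -m pendant '[0,-0.002,0,0,0,0,0, 0,0,0,0,0,0,0]';python3 -m pendant '[0,-0.002,0,0,0,0,0, 0,0,0,0,0,0,0]'
```

```text
time: 7.32
tcp_pos: [0.5901, 0.0836, 0.0153]
eef_rot: [3.141, 0.0, 0.003]
contact_force: [-0.0, -1.2, 0.2]
grip_width: 0.0074
time: 7.58
tcp_pos: [0.5903, 0.0817, 0.0153]
eef_rot: [3.142, 0.0, 0.003]
contact_force: [-0.3, 0.2, -0.1]
grip_width: 0.0072
time: 7.82
tcp_pos: [0.5902, 0.0796, 0.0153]
eef_rot: [3.141, 0.0, 0.003]
contact_force: [0.1, -0.3, -0.5]
grip_width: 0.0072
```

```bash
python3 -m pendant '[0,-0.0015,0,0,0,0,0, 0,0,0,0,0,0,0]'; python3 -m pendant '[0,-0.0015,0,0,0,0,0, 0,0,0,0,0,0,0]';python3 -m pendant '[0,-0.0015,0,0,0,0,0, 0,0,0,0,0,0,0]'
```

```text
time: 8.07
tcp_pos: [0.5902, 0.079, 0.0154]
eef_rot: [-3.14, 0.0, 0.002]
contact_force: [-0.8, 5.5, -1.1]
grip_width: 0.0077
time: 8.32
tcp_pos: [0.5902, 0.0789, 0.0155]
eef_rot: [-3.139, -0.0, 0.002]
contact_force: [-1.6, 14.9, -0.8]
grip_width: 0.007
time: 8.57
tcp_pos: [0.5902, 0.0788, 0.0155]
eef_rot: [-3.137, -0.0, 0.001]
contact_force: [-1.3, 23.4, 0.1]
grip_width: 0.0068
```

Bumper contact came at y = 0.079, as predicted. I'll relax to a light push and move across to the rail.

```bash
python3 -m pendant '[0,0.0035,0,0,0,0,0, 0.003,0,0,0,0,0,0, 0.002,0,0,0,0,0,0, 0,0,0,0,0,0,0]'; python3 -m pendant '[0.0015,0,0,0,0,0,0, 0,0,0,0,0,0,0]';python3 -m pendant '[0.0015,0,0,0,0,0,0, 0,0,0,0,0,0,0]';python3 -m pendant '[0.0015,0,0,0,0,0,0, 0,0,0,0,0,0,0]'
```

```text
time: 9.07
tcp_pos: [0.5928, 0.0796, 0.0153]
eef_rot: [-3.14, 0.005, 0.001]
contact_force: [-10.5, 10.0, 9.2]
grip_width: 0.0069
time: 9.32
tcp_pos: [0.5936, 0.0798, 0.0153]
eef_rot: [-3.14, 0.006, 0.001]
contact_force: [-12.5, 11.5, 11.4]
grip_width: 0.0073
time: 9.57
tcp_pos: [0.5945, 0.08, 0.0153]
eef_rot: [-3.14, 0.008, 0.001]
contact_force: [-14.2, 12.5, 13.9]
grip_width: 0.0072
time: 9.82
tcp_pos: [0.5955, 0.0802, 0.0152]
eef_rot: [-3.139, 0.009, 0.0]
contact_force: [-16.1, 13.9, 14.6]
grip_width: 0.0074
```

```bash
python3 - <<'E'
from h import *
from plant import eyes, ctrl
p=eyes.read_camera("wrist"); save(p,"k_wrist")
E
```

```text
(no output)
```

View pics/k_wrist.png

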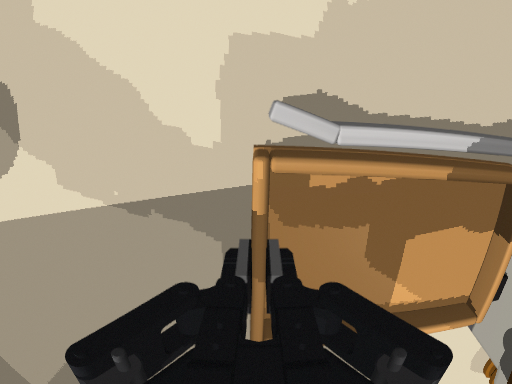

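Friction on the rubber bumpers is resisting the sideways move. I'll back off slightly from the bumpers, finish against the rail, then push back in.

```bash
python3 -m pendant '[0,0.003,0.0005,0,0,0,0, 0,0,0,0,0,0,0]'; python3 -m pendant '[0.001,0,0,0,0,0,0, 0,0,0,0,0,0,0]';python3 -m pendant '[0.001,0,0,0,0,0,0, 0,0,0,0,0,0,0]'
```

```text
time: 10.12
tcp_pos: [0.5993, 0.0816, 0.0157]
eef_rot: [3.142, 0.001, 0.003]
contact_force: [-3.5, 2.6, 0.4]
grip_width: 0.007
time: 10.38
tcp_pos: [0.5994, 0.0815, 0.0153]
eef_rot: [-3.142, 0.003, 0.002]
contact_force: [-6.7, 3.2, 2.4]
grip_width: 0.0076
time: 10.62
tcp_pos: [0.5993, 0.0815, 0.0153]
eef_rot: [3.142, 0.005, 0.002]
contact_force: [-10.2, 3.7, 6.5]
grip_width: 0.007
```

```bash
python3 -m pendant '[-0.001,-0.002,0,0,0,0,0, 0,-0.002,0,0,0,0,0, 0,-0.001,0,0,0,0,0,0,0,0,0,0,0,0]';python3 -m pendant '[0,-0.0015,0,0,0,0,0, 0,0,0,0,0,0,0]'
python3 - <<'E'
from h import *
from plant import eyes, ctrl
p=eyes.read_camera("wrist"); save(p,"l_wrist")
E
```

```text
time: 11.12
tcp_pos: [0.5992, 0.0789, 0.0153]
eef_rot: [-3.139, 0.003, 0.001]
contact_force: [-7.4, 18.2, 1.2]
grip_width: 0.007
time: 11.38
tcp_pos: [0.5992, 0.0788, 0.0153]
eef_rot: [-3.137, 0.003, 0.001]
contact_force: [-8.3, 27.0, 0.8]
grip_width: 0.0071
```

View pics/l_wrist.png

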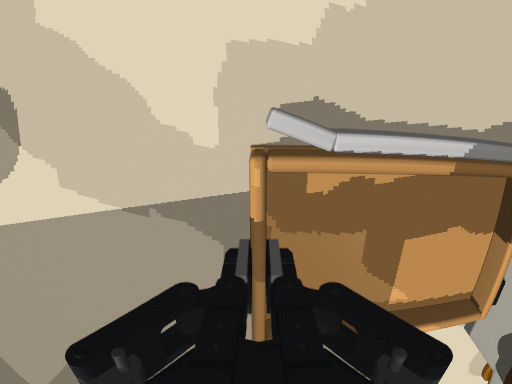

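```bash
python3 -m pendant '[0.0,0.0025,0,0,0,0,0, -0.0005,0,0,0,0,0,0]';python3 -m pendant '[0,0,0,0,0,0,0.04, 0,0,0,0,0,0,0.04, 0,0,0,0,0,0,0.06, 0,0,0.03,0,0,0,0.06, 0,0,0.05,0,0,0,0.06, 0,0.01,0.06,0,0,0,0.06, 0,0.02,0.05,0,0,0,0.06, 0,0.02,0.04,0,0,0,0.06]'
python3 - <<'E'
from h import *
from plant import eyes, ctrl
import pickle
p=eyes.read_camera("wrist"); save(p,"m_wrist"); pickle.dump(p,open("m.pkl","wb"))
E
```

```text
time: 11.68
tcp_pos: [0.5992, 0.079, 0.0153]
eef_rot: [-3.14, 0.002, 0.002]
contact_force: [-4.9, 13.2, -0.9]
grip_width: 0.0071
time: 12.68
tcp_pos: [0.6008, 0.1279, 0.2485]
eef_rot: [-3.141, -0.002, 0.002]
contact_force: [1.1, 0.4, -0.8]
grip_width: 0.0603
```

View pics/m_wrist.png

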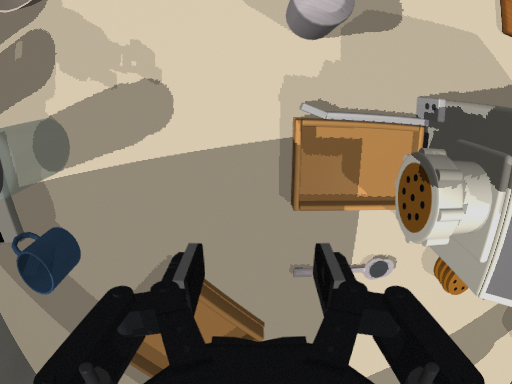

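```bash
python3 - <<'E'
from h import *
import pickle
p=pickle.load(open("m.pkl","rb")); q=np.load("est2.npy")[:3]
im=cv2.imread("pics/m_wrist.png")[90:220,285:445]; im=cv2.resize(im,None,fx=5,fy=5,interpolation=cv2.INTER_CUBIC)
cv2.imwrite("pics/m2.png",im[:600])
E
```

```text
(no output)
```

View pics/m2.png

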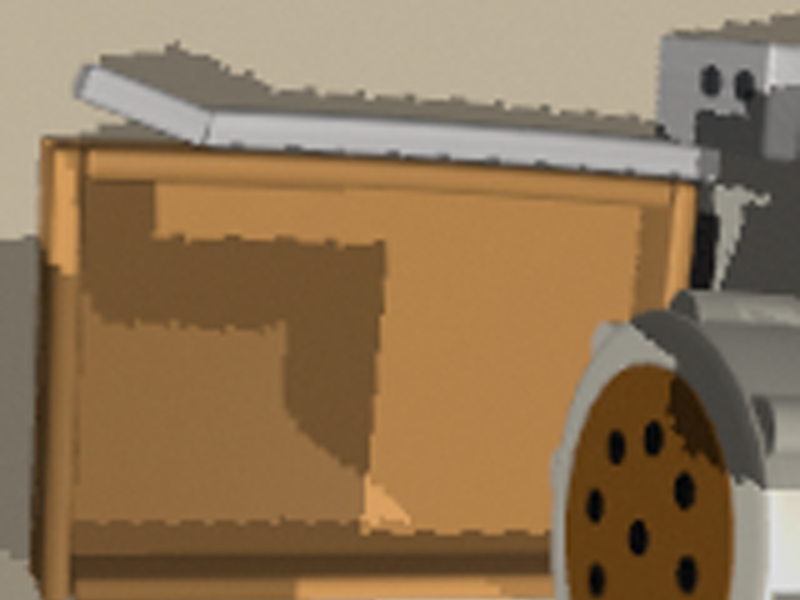

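```bash
python3 - <<'E'
from h import *
from plant import eyes
q=np.load("est2.npy")[:3]
for n,o in(("side",(225,140)),("scene",(195,110))):
    p=eyes.read_camera(n); im=p["pixels"][o[1]:o[1]+90,o[0]:o[0]+120,::-1]
    cv2.imwrite(f"pics/n_{n}.png",cv2.resize(im,None,fx=6,fy=6,interpolation=cv2.INTER_CUBIC))
E
```

```text
(no output)
```

View pics/n_side.png

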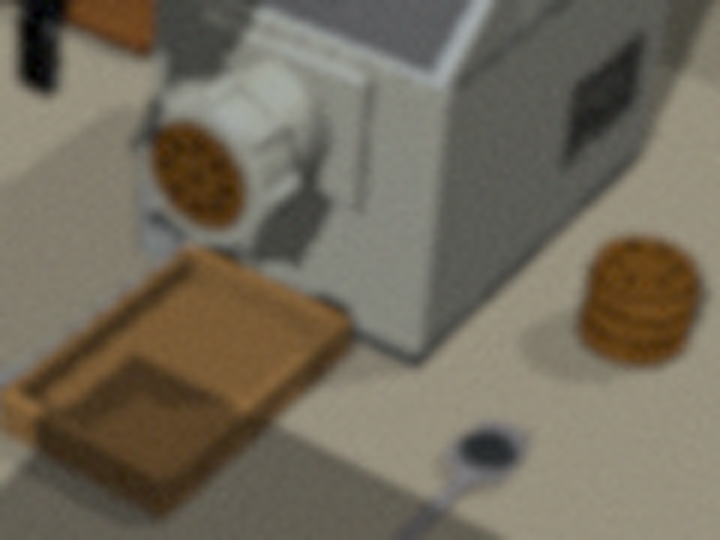

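View pics/n_scene.png

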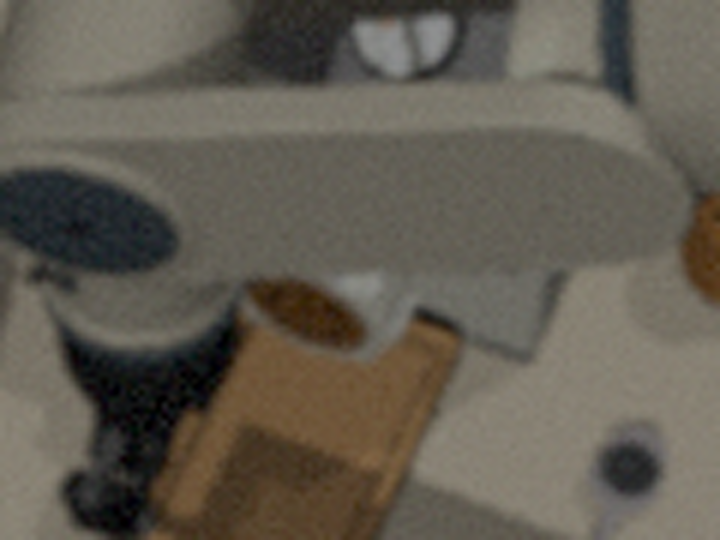

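The tray sits flush along the rail and at the bumpers in all the views. Next is the knob. I'll measure the pointer angle and check that the wrist has joint range for the turn.

```bash
cat > kin.py <<'E'
from h import *
from plant import ctrl
s=ctrl.state(); j=s["joint_pos"]
A=[];b=[]
for jj,t in(([-1.29641,.35363,1.63413,0,1.15517,-.0024],[.170667,-.600764,.230572]),(j,s["tcp_pos"])):
    A+=[[np.sin(jj[1]),np.sin(jj[1]+jj[2]),0],[np.cos(jj[1]),np.cos(jj[1]+jj[2]),1]]; b+=[np.hypot(*t[:2]),t[2]]
x,res,rk,_=np.linalg.lstsq(np.array(A),np.array(b),rcond=None)
print("L2,L3,h-L6",x,res,rk,"j",j.round(3))
def ori(j): return (R.from_euler("z",j[0])*R.from_euler("y",j[1]+j[2])*R.from_euler("z",j[3])*R.from_euler("y",j[4])*R.from_euler("z",j[5]+np.pi/2))
print(ori(j).as_euler("xyz"),s["eef_rot"])
for L6 in(.2,.25,.3):
    L2,L3,h=x[0],x[1],x[2]+L6
    N=np.array([0,.641,.767])
    tcp=np.array([.598,-.129,.255])+N*(-.0187+.003)
    w=tcp+N*L6; r=np.hypot(*w[:2]); j1=np.arctan2(w[1],w[0]); z=w[2]-h
    D=np.hypot(r,z); j3=np.pi-np.arccos((L2**2+L3**2-D**2)/(2*L2*L3)); j2=np.arctan2(r,z)-np.arctan2(L3*np.sin(j3),L2+L3*np.cos(j3))
    base=R.from_euler("z",j1)*R.from_euler("y",j2+j3)
    for a in(1.07,2.17,-2.07,-.97):
        Rt=R.from_rotvec([-np.radians(40)-0.0,0,0])*R.from_euler("x",np.pi)*R.from_euler("z",a)
        e=(base.inv()*Rt).as_euler("ZYZ"); 
        print(L6,a,np.round([j1,j2,j3],2),"j4,5,6",np.round([e[0],e[1],(e[2]-np.pi/2+np.pi)%(2*np.pi)-np.pi],2))
E
python3 kin.py
python3 - <<'E'
from h import *
import pickle
p=pickle.load(open("d.pkl","rb")); q=np.load("est2.npy")[:4]
c,s=85/np.hypot(85,71),71/np.hypot(85,71); U=np.array([c,0,s]); N=np.array([-s,0,c])
uv=(np.array([[228,330],[342,283],[280,306],[340,281]])+.5)/3.5-.5+[340,55]
Rz=R.from_euler("z",q[2]).as_matrix(); c0=T(q,np.array([0,0,.195])+q[3]*U)[0]; Nw=Rz@N; Uw=Rz@U; Xw=Rz@[0,-1,0]
o,v=ray(p,uv,True); P0=c0+.040*Nw
P=o+v*(((P0-o)@Nw)/(v@Nw))[:,None]
for a in P: print((a-P0)@Uw,(a-P0)@Xw)
for a,b in((0,1),(2,3)):
  d=P[b]-P[a]; print("angle",np.arctan2(d@Xw,d@Uw)+.6)
print("N",Nw,"U",Uw,"c0",c0)
E
```

```text
L2,L3,h-L6 [0.45742748 0.50981482 0.0080385 ] [2.95306039e-08] 3 j [ 0.208  0.32   1.641 -0.     1.175  1.775]
[-3.14062263 -0.00518153  0.00371417] [-3.14062263 -0.00518153  0.00371417]
0.2 1.07 [-0.02  0.33  1.73] j4,5,6 [-0.77  1.18  2.96]
0.2 2.17 [-0.02  0.33  1.73] j4,5,6 [-0.77  1.18 -2.22]
0.2 -2.07 [-0.02  0.33  1.73] j4,5,6 [-0.77  1.18 -0.18]
0.2 -0.97 [-0.02  0.33  1.73] j4,5,6 [-0.77  1.18  0.92]
0.25 1.07 [0.04 0.35 1.74] j4,5,6 [-0.76  1.2   3.02]
0.25 2.17 [0.04 0.35 1.74] j4,5,6 [-0.76  1.2  -2.17]
0.25 -2.07 [0.04 0.35 1.74] j4,5,6 [-0.76  1.2  -0.12]
0.25 -0.97 [0.04 0.35 1.74] j4,5,6 [-0.76  1.2   0.98]
0.3 1.07 [0.09 0.36 1.75] j4,5,6 [-0.75  1.22  3.07]
0.3 2.17 [0.09 0.36 1.75] j4,5,6 [-0.75  1.22 -2.12]
0.3 -2.07 [0.09 0.36 1.75] j4,5,6 [-0.75  1.22 -0.07]
0.3 -0.97 [0.09 0.36 1.75] j4,5,6 [-0.75  1.22  1.03]
-0.016842250713965362 0.010249894313264746
0.02256922141918206 -0.012384918654274421
0.0012530883518831878 -0.0011035561988104183
0.021789486962717444 -0.012947784024334283
angle 0.0786765975474003
angle 0.07685666153581394
N [-0.0013468   0.64107067  0.76748067] U [ 0.00161236 -0.76747898  0.64107209] c0 [ 0.5982476  -0.14984169  0.23030487]
```

The pointer reads v ≈ 0.078, so it needs +1.12 rad clockwise. For joint 6 range I'll use the half-turn grasp, with a tool yaw of +2.09 followed by a −40° tilt about X.

```bash
python3 -m pendant '[0,0,0.02,0,0,0.174,0.06, 0,0,0.03,0,0,0.174,0.06, 0,0,0.03,0,0,0.174,0.06, 0,-0.01,0.03,0,0,0.174,0.06, 0,-0.01,0.03,0,0,0.174,0.06, 0,-0.01,0.01,0,0,0.174,0.06, 0,-0.01,0,0,0,0.174,0.06, 0,-0.01,0,0,0,0.174,0.06]' 40
python3 -m pendant '[0,-0.02,0,0,0,0.174,0.06, 0,-0.02,0,0,0,0.174,0.06, 0,-0.02,0,0,0,0.174,0.06, 0,-0.02,0,0,0,0.174,0.06, 0,-0.02,0,-0.174,0,0,0.06, 0,-0.02,0,-0.174,0,0,0.06, 0,-0.02,0,-0.174,0,0,0.06, 0,-0.02,0,-0.174,0,0,0.06]'
python3 - <<'E'
from h import *
from plant import eyes, ctrl
import pickle
s=ctrl.state(); print(s["joint_pos"].round(3),s["tcp_pos"])
Rt=R.from_euler("xyz",s["eef_rot"]).as_matrix(); print(Rt.round(3))
p=eyes.read_camera("wrist"); save(p,"o_wrist"); pickle.dump(p,open("o.pkl","wb"))
E
```

```text
time: 13.82
tcp_pos: [0.6, 0.0766, 0.3943]
eef_rot: [-3.14, 0.001, 1.4]
contact_force: [-0.2, -0.7, -0.6]
grip_width: 0.0601
time: 14.82
tcp_pos: [0.6003, -0.0833, 0.3952]
eef_rot: [-2.743, 0.594, 2.215]
contact_force: [-1.0, 0.6, -0.9]
grip_width: 0.0599
[ 0.223  0.274  1.558 -0.682  1.512 -0.184] [ 0.6002927  -0.08331211  0.39518158]
[[-0.498  0.867 -0.   ]
 [ 0.662  0.38  -0.646]
 [-0.56  -0.321 -0.764]]
```

View pics/o_wrist.png

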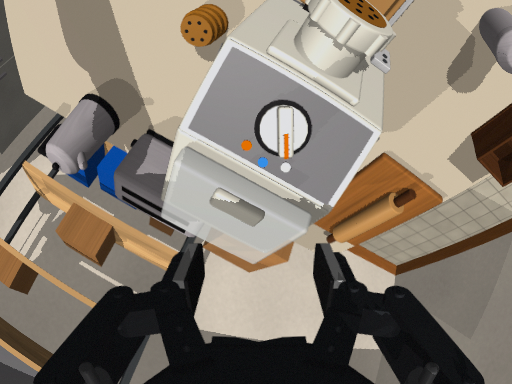

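```bash
python3 - <<'E'
from h import *
import pickle
p=pickle.load(open("o.pkl","rb")); q=np.load("est2.npy")[:4]
c,s=85/np.hypot(85,71),71/np.hypot(85,71); U=np.array([c,0,s]); N=np.array([-s,0,c]); X=np.array([0,-1,0])
c0=np.array([0,0,.195])+q[3]*U
im=cv2.resize(p["pixels"][80:190,220:340,::-1],None,fx=5,fy=5,interpolation=cv2.INTER_CUBIC)
pp=lambda P:np.round((proj(p,T(q,P),True)-[220,80]+.5)*5-.5).astype(np.int32)
a=np.linspace(0,2*np.pi,60)
circ=lambda r,h:np.array([c0+h*N+r*(np.cos(t)*U+np.sin(t)*X) for t in a])
cv2.imwrite("pics/p0.png",im)
cv2.polylines(im,[pp(circ(.025,.012))],True,(0,255,0),1)
for t in(-.6,0,.6): cv2.circle(im,tuple(pp([c0+.042*(np.cos(t)*U+np.sin(t)*X)])[0].tolist()),4,(0,255,0),1)
t=.078-.6; d=np.cos(t)*U+np.sin(t)*X; e=-np.sin(t)*U+np.cos(t)*X
cv2.polylines(im,[pp([c0+.04*N+i*.024*d+k*.007*e for i,k in((1,1),(1,-1),(-1,-1),(-1,1))])],True,(0,255,0),1)
cv2.imwrite("pics/p.png",im)
E
```

```text
(no output)
```

View pics/p.png

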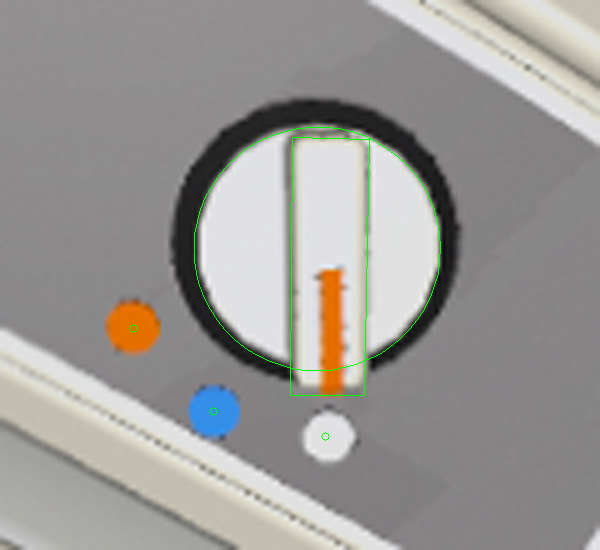

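The predicted marks, disc and bar overlay the picture to within about half a pixel. Approaching the knob now.

```bash
python3 -m pendant '[-0.001,-0.006,-0.035,0,0,0,0.05, -0.001,-0.006,-0.035,0,0,0,0.05, 0,-0.006,-0.036,0,0,0,0.05, 0,-0.0195,-0.023,0,0,0,0.05, 0,0,0,0,0,0,0.05]'
```

```text
time: 15.5
tcp_pos: [0.5965, -0.1211, 0.2641]
eef_rot: [-2.744, 0.586, 2.212]
contact_force: [-0.0, 0.9, 0.2]
grip_width: 0.0501
```

```bash
python3 -m pendant '[0.0015,-0.009,-0.0105,0,0,0,0.05, 0,-0.009,-0.0105,0,0,0,0.05, 0,0,0,0,0,0,0.05]'; python3 - <<'E'
from h import *
from plant import eyes, ctrl
p=eyes.read_camera("wrist"); save(p,"r_wrist")
E
```

```text
time: 15.88
tcp_pos: [0.5993, -0.1384, 0.2451]
eef_rot: [-2.747, 0.589, 2.212]
contact_force: [-0.6, 0.3, -0.3]
grip_width: 0.0503
```

View pics/r_wrist.png

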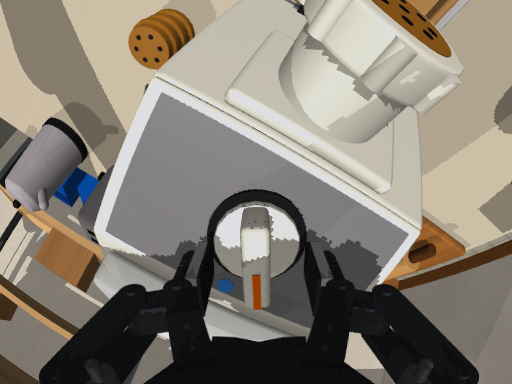

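```bash
python3 -m pendant '[0,0,0,0,0,0,0, 0,0,0,0,0,0,0, 0,0,0,0,0,0,0, 0,0,0,0,0,0,0]' 25; python3 -c "
from plant import ctrl
s=ctrl.state();print(s['joint_pos'].round(3),s['contact_force'])"
```

```text
time: 16.42
tcp_pos: [0.5985, -0.1379, 0.2469]
eef_rot: [-2.745, 0.59, 2.212]
contact_force: [-7.7, 1.6, 7.0]
grip_width: 0.0135
[ 0.134  0.389  1.736 -0.739  1.236 -0.053] [-7.67227152  1.59257441  7.02204065]
```

```bash
python3 -m pendant '[-0.001,0,0.001,0,-0.0897,-0.1074,0, 0,0,0,0,-0.0897,-0.1074,0, 0,0,0,0,-0.0897,-0.1074,0, 0,0,0,0,-0.0897,-0.1074,0, 0,0,0,0,-0.0897,-0.1074,0, 0,0,0,0,-0.0897,-0.1074,0, 0,0,0,0,-0.0897,-0.1074,0, 0,0,0,0,-0.0897,-0.1074,0]'; python3 -m pendant '[0,0,0,0,0,0,0]'; python3 - <<'E'
from h import *
from plant import eyes, ctrl
import pickle
s=ctrl.state();print(s['joint_pos'].round(3),s['contact_force'],s["wrist_torque"])
Rt=R.from_euler("xyz",s["eef_rot"]).as_matrix(); d=-Rt[:,0]; U=np.array([.0016,-.767,.641]); X=np.array([-1,-.002,0])
print("v by tool",np.arctan2(d@X,d@U)+.6)
p=eyes.read_camera("wrist"); save(p,"s_wrist"); pickle.dump(p,open("s.pkl","wb"))
E
```

```text
time: 17.42
tcp_pos: [0.5965, -0.138, 0.2469]
eef_rot: [2.701, 0.559, 0.837]
contact_force: [-10.6, 2.6, 5.4]
grip_width: 0.0135
time: 17.55
tcp_pos: [0.5964, -0.138, 0.2469]
eef_rot: [2.703, 0.56, 0.84]
contact_force: [-10.0, 1.5, 4.7]
grip_width: 0.0132
[ 0.134  0.387  1.739 -0.738  1.237  1.068] [-9.98554099  1.54738015  4.74786851] [ 0.00498027  1.0632511  -0.95319535]
v by tool 1.20275985764344
```

View pics/s_wrist.png

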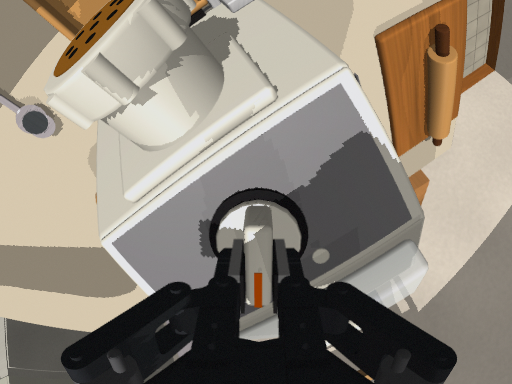

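The tool axis puts the knob at 1.20. Releasing and retreating along the panel normal.

```bash
python3 -m pendant '[-0.001,0,0,0,0,0,0.03, 0,0,0,0,0,0,0.05, 0,0,0,0,0,0,0.05, 0,0.016,0.019,0,0,0,0.05, 0,0.026,0.031,0,0,0,0.05, 0,0.026,0.031,0,0,0,0.05, 0,0.026,0.031,0,0,0,0.05, 0,0.02,0.03,0,0,0,0.05]'; python3 - <<'E'
from h import *
from plant import eyes, ctrl
import pickle
p=eyes.read_camera("wrist"); save(p,"t_wrist"); pickle.dump(p,open("t.pkl","wb"))
p=eyes.read_camera("side"); save(p,"t_side"); p=eyes.read_camera("scene"); save(p,"t_scene")
E
```

```text
time: 18.6
tcp_pos: [0.5979, -0.0227, 0.39]
eef_rot: [2.701, 0.557, 0.844]
contact_force: [-1.1, -0.2, -0.6]
grip_width: 0.0498
```

View pics/t_wrist.png

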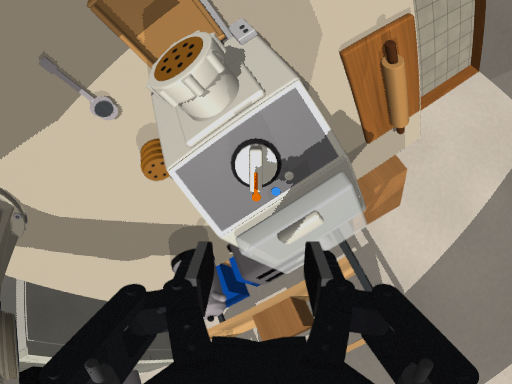

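View pics/t_side.png

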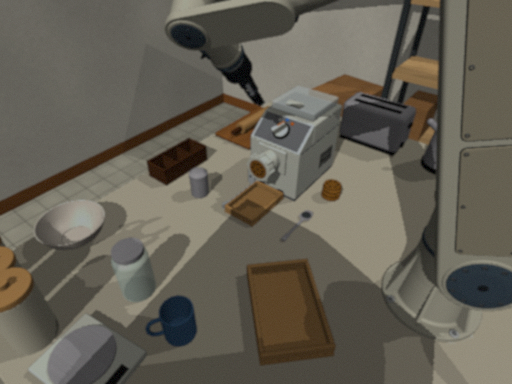

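```bash
python3 - <<'E'
from h import *
import pickle
p=pickle.load(open("m.pkl","rb")); q=np.load("est2.npy")[:4]
up=lambda u:(np.array(u,float)+.5)/5-.5+[285,90]
W=onz(p,up([[42,138],[205,146],[697,178]]),[.03],True); 
W=np.array([onz(p,up([u]),z,True)[0] for u,z in(([42,138],.03),([130,142],.03),([205,146],.022),([690,180],.022),([696,185],.03),([672,310],.03))])
c,s=np.cos(q[2]),np.sin(q[2]); d=W[:,:2]-q[:2]; print(np.c_[d@[c,s],d@[-s,c]].round(4))
E
python3 - <<'E'
import cv2
im=cv2.imread("pics/t_side.png")[170:235,210:310]; cv2.imwrite("pics/u.png",cv2.resize(im,None,fx=7,fy=7,interpolation=cv2.INTER_CUBIC))
E
```

```text
[[-0.194   0.0618]
 [-0.1723  0.0614]
 [-0.1517  0.0604]
 [-0.0107  0.0601]
 [-0.0134  0.0595]
 [-0.0172  0.0247]]
```

View pics/u.png

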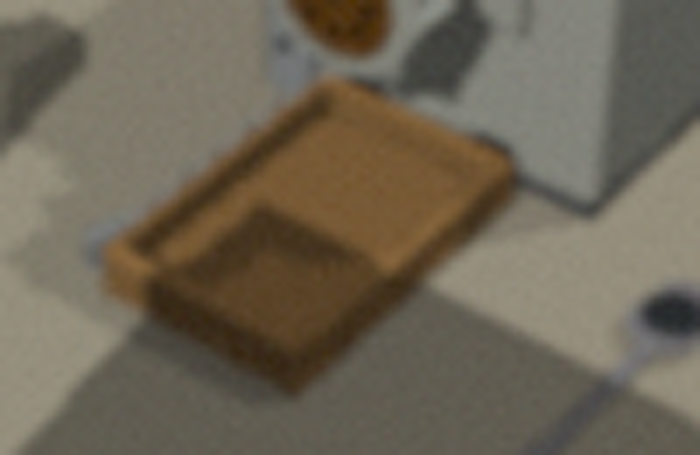

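The knob is on the orange mark. Before handing in I want a better check of the bumper contact, because the earlier picture could hide a few mm. I'll move the camera to the open side, near the bumper plane.

```bash
python3 -m pendant '[-0.01,0.005,0,0.174,0,0,0.05, -0.01,0,0,0.174,0,0,0.05, -0.01,0,0,0.174,0,0,0.05, -0.01,0,0,0.174,0,0,0.05, -0.01,0,0,0,0,0.181,0.05, -0.01,0,0,0,0,0.181,0.05, -0.01,0,0,0,0,0.181,0.05, -0.01,0,0,0,0,0.181,0.05]'
python3 -m pendant '[-0.01,0,-0.01,0,0,0.181,0.05, -0.01,0,-0.02,0,0,0.181,0.05, -0.01,0,-0.03,0,0,0.181,0.05, -0.01,0,-0.03,0,0,0.181,0.05, -0.01,0,-0.03,0,0,0.181,0.05, -0.01,-0.005,-0.03,0,0,0.181,0.05, -0.005,-0.005,-0.03,0,0,0.181,0.05, 0,-0.005,-0.03,0,0,0.181,0.05]'
python3 - <<'E'
from h import *
from plant import eyes, ctrl
import pickle
print(ctrl.state()["tcp_pos"])
p=eyes.read_camera("wrist"); save(p,"v_wrist"); pickle.dump(p,open("v.pkl","wb"))
E
```

```text
time: 19.75
tcp_pos: [0.5169, -0.0195, 0.3875]
eef_rot: [-3.14, -0.0, 1.7]
contact_force: [-0.5, 0.5, 0.4]
grip_width: 0.0499
time: 20.75
tcp_pos: [0.4514, -0.0344, 0.177]
eef_rot: [-3.141, -0.001, -3.135]
contact_force: [-0.4, -0.9, -0.2]
grip_width: 0.0499
[ 0.45139494 -0.03441583  0.17702783]
```

View pics/v_wrist.png

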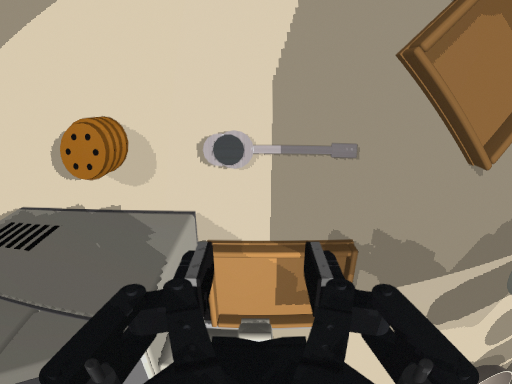

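```bash
python3 - <<'E'
from h import *
import pickle
p=pickle.load(open("v.pkl","rb")); q=np.load("est2.npy")[:4]
im=cv2.resize(p["pixels"][200:330,180:260,::-1],None,fx=6,fy=6,interpolation=cv2.INTER_CUBIC)[:, :480]
cv2.imwrite("pics/w.png",im[:590])
E
```

```text
(no output)
```

View pics/w.png

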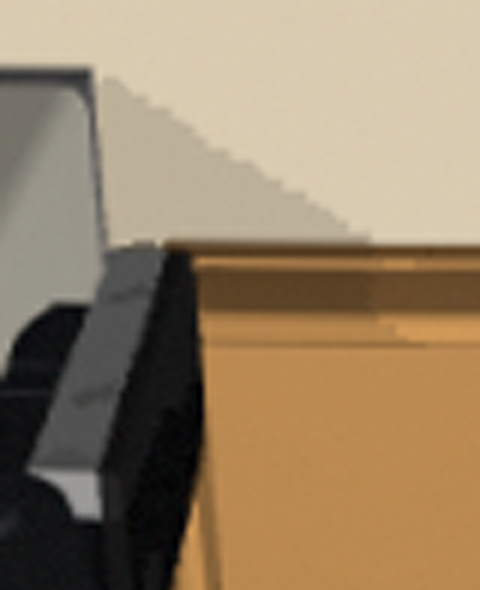

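```bash
python3 -m pendant '[-0.02,0,0,0,0,0,0.07, -0.01,-0.025,0,0,0,0,0.07, 0,-0.025,0,0,0,0,0.07, 0,0,0,0,0,0,0.07]'
python3 - <<'E'
from h import *
from plant import eyes, ctrl
import pickle
print(ctrl.state()["tcp_pos"])
p=eyes.read_camera("wrist"); save(p,"x_wrist"); pickle.dump(p,open("x.pkl","wb"))
im=cv2.resize(p["pixels"][150:270,210:330,::-1],None,fx=5,fy=5,interpolation=cv2.INTER_CUBIC)
cv2.imwrite("pics/x2.png",im)
E
```

```text
time: 21.3
tcp_pos: [0.4224, -0.0849, 0.1788]
eef_rot: [-3.141, -0.0, 3.138]
contact_force: [-0.0, 0.2, 0.0]
grip_width: 0.0697
[ 0.4223722  -0.08494303  0.17881764]
```

View pics/x2.png

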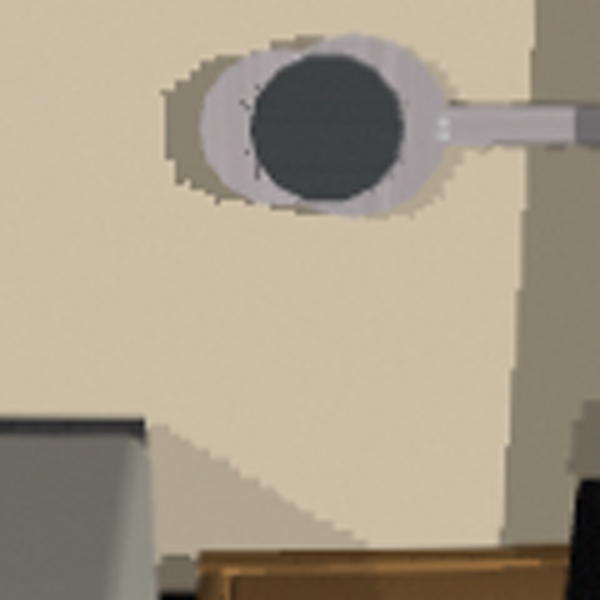

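```bash
python3 - <<'E'
from h import *
import pickle
p=pickle.load(open("x.pkl","rb"))
im=cv2.resize(p["pixels"][225:325,215:315,::-1],None,fx=6,fy=6,interpolation=cv2.INTER_CUBIC)
cv2.imwrite("pics/x3.png",im)
E
```

```text
(no output)
```

View pics/x3.png

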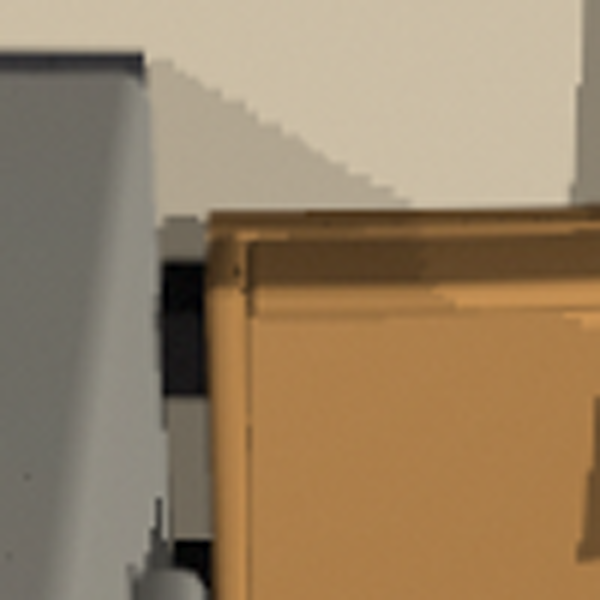

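This view settles it. Both black bumpers, at crop (185,330) and (195,555), meet the tray end with no gap. The arm is clear of everything, so I'm handing in.

```bash
python3 - <<'E'
from plant import job_done, ctrl
print(ctrl.state()["contact_force"].round(2)); print(job_done())
E
```

```text
[ 0.   -0.19  0.28]
the job is handed in; nothing more can be done
None
```

I slid the tray home under the outlet and turned the knob to the orange mark, then handed the job in at about 21.4 s of the 72 s allowed. The hand-in gives no verdict, so this rests on my own checks.

**What I did**
- **Tray:** I gripped the small tray by its far end wall and slid it flat along the counter. I pressed it against the rail at about 8 N and the bumpers at about 27 N, then let go.
- **Knob:** I gripped the bar on its own axis, turned it 1.12 rad clockwise, then let go and backed away.

**What the last checks showed**
- **Bumpers:** a close view from above showed both bumpers meeting the tray end with no gap.
- **Rail:** a view after release, before the knob turn, showed the tray side flush along the rail.
- **Knob:** the tool angle read about 1.20 rad before I let go, and afterwards the pointer lined up with the orange mark in the picture.
- **Bystanders:** all of them were standing where they had been in the pictures, though I did not measure their shifts.
- **Robot:** it was clear of everything at hand-in, with about 0.3 N on the tool.

**One check disagreed:** measuring the tray corners in an earlier wrist picture put it about 3–4 mm short of the bay point. The same picture placed the rail bend about 2 mm off, in the same direction. I put this down to calibration and to the corners being hard to pick out exactly. The contact force and the close view both said the tray was against the bumpers, so I went with those.

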